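# Load the objective can in its carrying cradle, latch the gate and clamp it

### The job

Make the objective can ready for carrying: stand it upright in the bay of the metal carrying cradle, then push the cradle's sliding gate fully shut until the spring catch clicks behind it. After that turn the cradle's T-handle clockwise until it clearly stiffens and the sprung jaw clamps the can firmly against the gate, let go, and leave the other things on the table where they are.

Things in the scene. Friction and masses are not known exactly. Their poses are not given: they have to be found in the camera images.
- can_center (a point): Loose objective can: upright plain white cylinder with a wider ribbed black lid (fixed on), 62 mm tall; body 44 mm in diameter up to 44 mm, lid 47 mm above that; 0.03 to 0.06 kg. This point is its centre, 31 mm over its underside; z is its axis, up. It stands on the robot's right, in a row with the objective and the dropper bottle, in any of the three places.
- cradle: Fixed low aluminium carrying cradle on the robot's left, 160 x 140 mm, base 8 mm thick, with a bay open at the top. Origin under the middle of the bay, on the table; x points away from the robot (turned by at most 0.3 rad), y to the left, z up. A stop, 37 mm high, stands at the gate's shut end (y = -40 to -34 mm).
- bay_floor (a point): Middle of the bay's floor, 8 mm above the table; axes as the cradle's. Side walls at y = -27 and +27 mm from here, 32 mm above the table. The jaw face is at x = +25.5 mm (T-handle at 0); the near side, x = -25.5 mm, is open until the gate, whose inner face is there, is shut. A 44 mm can has 3.5 mm room either way along x, 5 mm along y.
- handle_block (a point): Middle of the top of the grey block behind the jaw that carries the T-handle: 50 (cradle x) x 44 mm, top 44 mm above the table, 70 mm behind the bay's middle.
- gate_tab (a point): Centre of the black upright push tab on the gate, 50 mm above the table. Tab 12 mm (cradle x) by 22 mm (y), z = 34 to 66 mm, 40 mm in front of the bay's middle (cradle x = -40 mm). The gate is a steel plate 66 mm wide, 37 mm high. Parked, the tab is up to 60 mm left (cradle +y) of the bay's middle; shut, it is at cradle y = 0. Push its left face toward cradle -y.
- gate (a joint): Travel of the sliding gate in m: 0 parked wide open, 0.060 against its stop. It drags with about 4 N of friction; from 0.042 on it also pushes the catch out, with up to about 6 N more. The catch snaps in at about 0.0585; then the gate cannot run back beyond 0.0575.
- catch (a joint): Spring catch on the front of the cradle (wedge-nosed plunger in a dark block, 32 mm high at most, left of the bay): 0 is out behind the gate's pin or at rest, about 0.005 m when the pin passes it.
- tee_grip (a point): Middle of the T-handle's bar, on a vertical spindle, 90 mm above the table, 70 mm behind the bay's middle (cradle x = +70 mm). The bar is steel, level, 10 mm thick, 73 mm long over its black end balls; the spindle under it is 9 mm thick down to z = 58 mm. This frame turns with the bar; its x is along it.
- tee (a joint): Angle of the T-handle, rad: 0 with the bar along the cradle's x (jaw back), growing clockwise from above, stop at 1.7. Each rad moves the jaw 7 mm toward the gate. Turns with 0.15 N m; from about 1.0 the can is pinched against the shut gate and the torque rises to about 0.27 N m at the stop. At 1.2 it clamps with about 5 N, at 1.5 with 12 N; it stays where left.
- jaw: Sprung steel jaw pad of the cradle, 44 mm wide and 5 mm thick, from 11 to 33 mm above the table, on the far side of the bay; its springs give 3.5 N per mm. Its frame is the cradle's, shifted along x as it moves.
- objective: Bystander: spare microscope objective standing upright, 33 mm in diameter, 57 mm tall. Origin under its middle.
- dropper_bottle: Bystander: amber dropper bottle, 39 mm in diameter, 108 mm tall. Origin under its middle.
- tape_roll: Bystander: roll of tape lying flat, 60 mm in diameter, 16 mm high. Origin under its middle.
- wafer_case: Bystander: flat round grey wafer case, 73 mm in diameter, 13 mm high. Origin under its middle.
- level: Bystander: round bubble level, 30 mm in diameter, 9 mm high. Origin under its middle.
- needle_box: Bystander: flat box of probe needles, 45 x 62 x 16 mm. Origin under its middle.
- table_clamp: Bystander: slotted steel clamp strap lying flat, 30 x 68 x 10 mm. Origin under its middle.
- can: The same objective can, its origin under its middle, z up.
Things that resemble listed ones, but are neither listed nor needed, are in the scene too. Several things look just like the can: the one meant starts farthest to the robot's left.

How it is judged:
By the outcome, as a careful person would: the job done as asked, in the order asked, and still so for the second after the job is handed in, with the robot touching nothing.
It also fails if it takes over 61 s, if anything falls off the work surface, if the arm or the gripper's body presses on something with over 40 N, if the wrist force passes 120 N, or if a joint passes its speed limit or range.

### The arm

A 6-joint arm with a two-finger parallel gripper is mounted at the origin on a cart in front of the work surface, level with it; the furniture and walls round the work are solid. World frame = base frame: x ahead of the robot, y to its left, z up, the work surface at z = 0. Lengths are in m, angles in degrees, forces in N, time in s.
With the tool pointing down it reaches from about 0.4 to 0.825 m from the base axis. Payload 7 kg.
Tool frame: the origin (TCP) lies midway between the tips of the shut fingers; the grasp point (between the pads) lies r.grasp_offset behind it (r.grasp_offset is the distance from the TCP to the grasp point, in m); z points along the fingers, y is the direction in which the jaws open and shut (so a half turn about z gives the same grasp; the last joint's range is limited). The gripper opens to 88 mm and grips with 3 to 60 N. Pads are 19 mm wide; open, the fingers measure 130 mm over their backs; the gripper's body (78 mm by 193 mm) begins 47 mm behind the grasp point.
Start: joints at [80.105, 20.546, 0.682, 0, -70.136, -16.507], TCP at [0.3, 0.605, 0.227] pointing down, gripper open.
Joint ranges: [-176.03, 176.03], [-82.01, 121.73], [-58.28, 71.71], [-173.87, 95.51], [-174.79, -0.11], [-173.66, 173.66]. Speed limits (degrees/s): [136.94, 136.94, 172.46, 180, 180, 180].

### API

Orientations are given as [roll, pitch, yaw] about the fixed x, y, z axes, in that order (R = Rz(yaw) Ry(pitch) Rx(roll)).
In Python, from plant import status, imaging, r gives the robot as it stands.
- The arm moves only by the tool apply_moves, never from a script. Its argument "moves" is a list of rows, each a list of 6 numbers: the shift along the tool's x, y, z in units of 200 mm (1.0 is 200 mm), then the turn, a rotation vector about the tool's x, y, z in units of 90 degrees (1.0 is 90 degrees). In form: [[tx, ty, tz, rx, ry, rz], ...]. A call has 1 to 12 rows; each row is the pose to reach, as a shift and turn from the pose measured when the call began, along the tool's axes at that moment; what a row does not reach only later rows make up. A row lasts 1/8 s, in which the tool goes at most 62.5 mm and 10.7 degrees, less where a joint would pass 70% of its speed; a pose out of reach is approached as far as the arm can. A call with a number of a shift or a turn outside -1 to 1 is refused whole. A call with a gripper value outside its range is refused whole. "hand" is the closure, from -1 (fully open) to 1 (shut), set as the call begins (left out, the last holds). The fingers move at their own pace and stop on an object; "grip_force" is the grip in N (left out, the last holds). Time passes only in rows, so rows that repeat a pose let the fingers close. It gives the time, the measured TCP pose, the force and the opening at its end, in the units of the state.
- status.get_state(): the state, without advancing time (a new reading comes with each control period).
- imaging.capture(name): name is "scene" or "top" or "wrist"; returns (picture, depth): 480x640x3 uint8, blue, green, red; 480x640 float32, m along the optical axis (not along the pixel's ray), 0 where there is no reading.
- imaging.camera_info(name): a dict with "fx", "fy", "cx", "cy" (pixels), "T" (4x4, takes a point from camera to world coordinates). Camera axes: x right, y up, looking along -z (the intrinsics and any distortion apply to the point x, -y, -z); pixel columns grow to the right and rows downward; lengths in m; the calibration is good to about 2 mm. A picture is of the moment at which its call begins: read the wrist's pose just before it. camera_info takes no time and is no camera call; for the wrist camera it gives the pose at the moment of the call.
- r.close_job(): hands the job in, once; it reports no verdict.
The state is a dict: "time_s": time; "joints": joint angles; "qd": joint speeds; "joint_torque": joint torques, N m; "tcp_pos": TCP position; "eef_rot": TCP orientation; "contact_force": force on the tool from outside, world axes, zero at the start; "moment": the same for the moment, N m; "gripper_width": finger opening in m.
Only numpy, scipy, OpenCV 4.12 (cv2) and the standard library are available. Lean on these libraries where they do the work, as an engineer would, in place of code of your own. Each camera call takes 0.05 s, during which the arm holds its last target.

## Working session

There is one attempt and no reset: what is moved stays moved. The work goes in short steps, Python scripts to look and compute and a tool call to move; the robot and the scene stay as the last step left them, time stands still between calls to the robot, and variables do not carry over. Pictures are saved under pics/ and viewed, and the job is handed in when it is done.

Besides the shell and the picture viewer there is one more tool, called by a JSON object that holds its "name" and its "arguments". apply_moves: Moves the arm, as the interface text tells. Its arguments: {"type":"object","properties":{"moves":{"type":"array","items":{"type":"array","items":{"type":"number"}}},"hand":{"type":"number"},"grip_force":{"type":"number"}},"required":["moves"]}

```bash
ls; mkdir -p pics; python3 - <<'E'
from plant import status, imaging, r
import cv2
print(status.get_state(), r.grasp_offset)
for n in("scene","top","wrist"):
    i=imaging.camera_info(n); print(n,i)
    p,d=imaging.capture(n); cv2.imwrite(f"pics/{n}0.png",p)
    import numpy as np; np.save(f"pics/{n}0.npy",d)
E
```

```text
pics
{'time_s': 0.0, 'joints': array([ 8.01054281e+01,  2.05910226e+01,  6.32978053e-01, -2.01395109e-02,
       -7.01363811e+01, -1.65065083e+01]), 'qd': array([-0.13159237,  0.01852162,  0.01148184,  0.04417413,  0.04657827,
        0.04762304]), 'joint_torque': array([ 1.85792938e-03, -5.82717919e+01,  2.93053794e+01,  6.99704424e+00,
        6.73410657e-03, -1.72020459e-04]), 'tcp_pos': array([0.29994864, 0.6041354 , 0.22562125]), 'eef_rot': array([ 1.79904086e+02, -8.67909840e-03, -2.64079316e+01]), 'contact_force': array([-0.07755699,  0.52843737,  1.15092538]), 'moment': array([0.0015982 , 0.01210455, 0.03522109]), 'gripper_width': 0.08759202006504163} 0.0188
scene {'fx': 590.4231643246388, 'fy': 590.4231643246388, 'cx': 317.3086925700995, 'cy': 236.38218788328626, 'T': array([[-0.48191605,  0.42922392, -0.76388727, -0.68032154],
       [-0.87620545, -0.24062059,  0.41757124,  0.48404916],
       [-0.00457544,  0.87055647,  0.49204726,  0.78248711],
       [ 0.        ,  0.        ,  0.        ,  1.        ]])}
top {'fx': 551.0189325039559, 'fy': 551.0189325039559, 'cx': 309.902653783779, 'cy': 241.72132811975234, 'T': array([[-1.34746247e-03,  9.94741100e-01, -1.02412544e-01,
         3.16662485e-01],
       [-9.99989126e-01, -8.83136233e-04,  4.57908663e-03,
        -1.06238331e-01],
       [ 4.46456144e-03,  1.02417600e-01,  9.94731473e-01,
         1.38464257e+00],
       [ 0.00000000e+00,  0.00000000e+00,  0.00000000e+00,
         1.00000000e+00]])}
wrist {'fx': 343.22138462708944, 'fy': 343.22138462708944, 'cx': 316.59438418037666, 'cy': 244.7579103882804, 'T': array([[-4.43605572e-01,  8.57866346e-01,  2.59382783e-01,
         3.71502109e-01],
       [-8.96221778e-01, -4.24874891e-01, -1.27545491e-01,
         5.69540711e-01],
       [ 7.88247512e-04, -2.89044390e-01,  9.57315371e-01,
         3.83125732e-01],
       [ 0.00000000e+00,  0.00000000e+00,  0.00000000e+00,
         1.00000000e+00]])}
```

View pics/scene0.png

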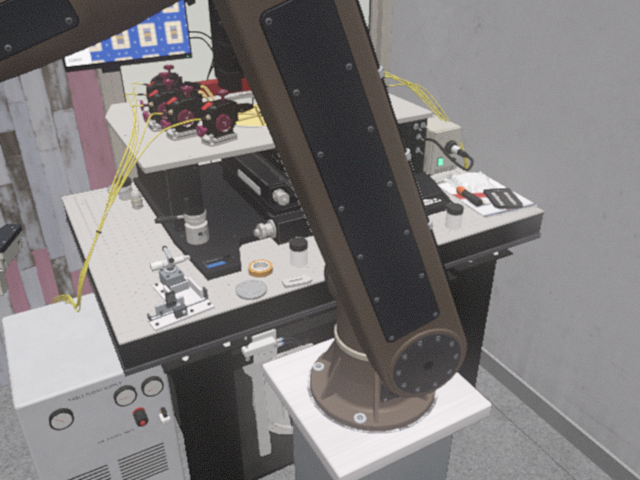

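View pics/top0.png

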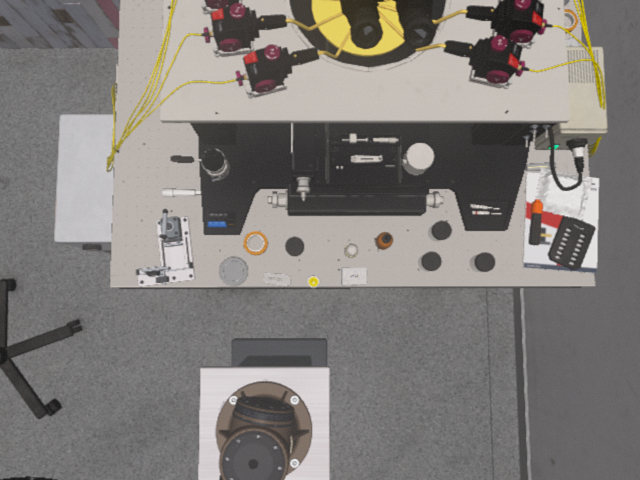

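View pics/wrist0.png

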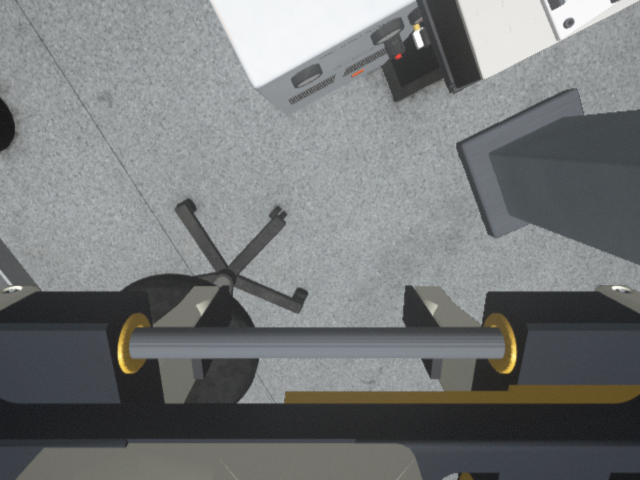

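Candidates for the can (top picture): dark discs at (294,246), (441,230), (431,261) and (484,262). The leftmost, (294,246), also lies in a row with the objective (350,250) and the bottle (384,240). I'll confirm it in a crop.

```bash
python3 - <<'E'
import cv2,numpy as np
p=cv2.imread("pics/top0.png")
a=cv2.resize(p[195:295,125:285],None,fx=5,fy=5,interpolation=cv2.INTER_CUBIC); cv2.imwrite("pics/c1.png",a)
a=cv2.resize(p[210:290,265:425],None,fx=5,fy=5,interpolation=cv2.INTER_CUBIC); cv2.imwrite("pics/c2.png",a)
s=cv2.imread("pics/scene0.png")
a=cv2.resize(s[200:335,135:325],None,fx=4,fy=4,interpolation=cv2.INTER_CUBIC); cv2.imwrite("pics/c3.png",a)
E
```

```text
(no output)
```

View pics/c1.png

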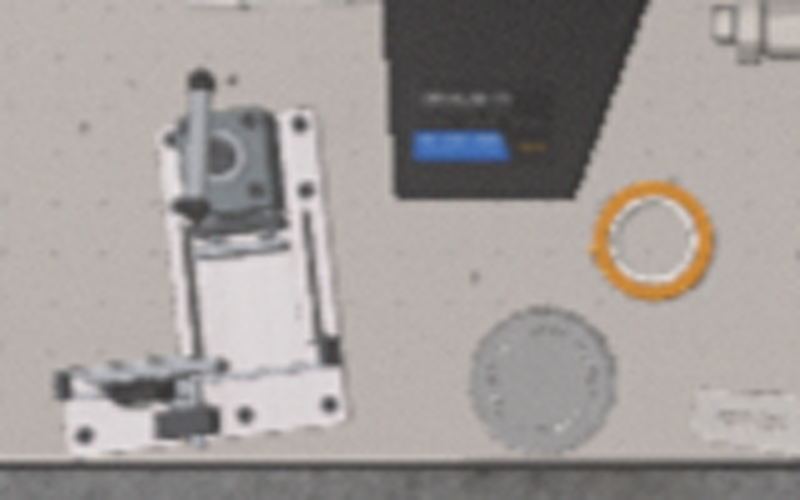

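View pics/c2.png

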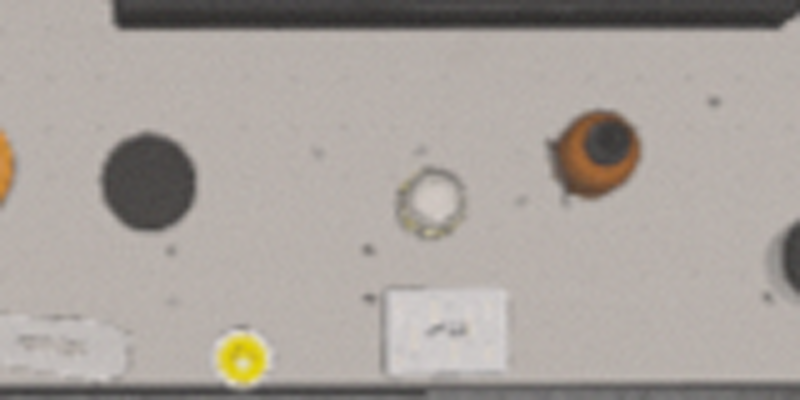

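View pics/c3.png

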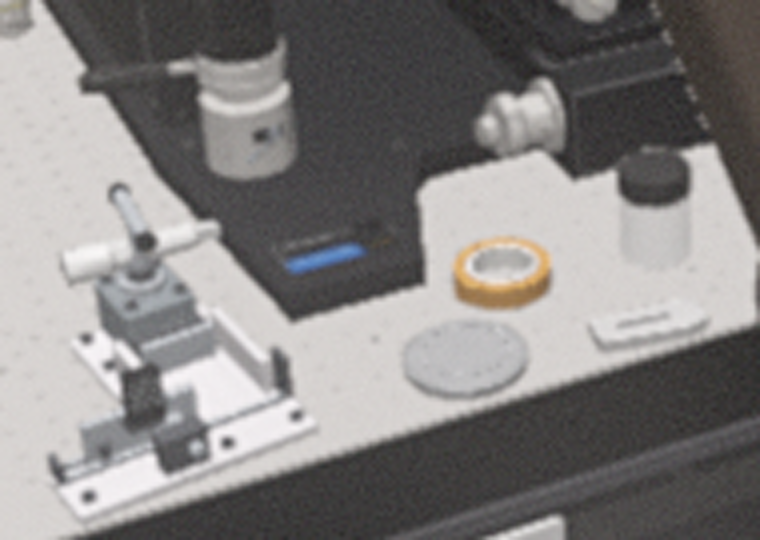

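```bash
cat > h.py <<'E'
import numpy as np, cv2
from plant import status, imaging, r
def ray(info,u,v):
    d=np.array([(u-info['cx'])/info['fx'],-(v-info['cy'])/info['fy'],-1.0])
    T=info['T']; return T[:3,3],T[:3,:3]@d
def onz(info,u,v,z):
    o,d=ray(info,u,v); return o+d*(z-o[2])/d[2]
def proj(info,P):
    T=info['T']; q=T[:3,:3].T@(np.asarray(P)-T[:3,3]); return info['cx']+info['fx']*q[0]/-q[2], info['cy']-info['fy']*q[1]/-q[2]
def cloud(info,d):
    v,u=np.mgrid[0:480,0:640]
    c=np.stack([(u-info['cx'])/info['fx']*d,-(v-info['cy'])/info['fy']*d,-d],-1)
    return c@info['T'][:3,:3].T+info['T'][:3,3]
E
python3 - <<'E'
from h import *
i=imaging.camera_info("top"); d=np.load("pics/top0.npy"); P=cloud(i,d)
# can lid
u0,v0=265+149/5,210+182/5
print("can via plane",onz(i,u0,v0,.062))
sub=P[236:258,284:305].reshape(-1,3); m=(sub[:,2]>.045); print("can depth",sub[m].mean(0),np.median(sub[m],0),m.sum())
print("table z",np.median(P[250:270,200:218,2]),np.median(P[215:230,330:370,2]))
def c1(a,b,z): return onz(i,125+a/5,195+b/5,z)
for n,a,b,z in [("ball far",202,80,.09),("ball near",191,207,.09),("base scrNL",85,435,.008),("scr NR",330,404,.008),("scr NM",245,414,.008),("scr FR1",306,190,.008),("scrFR2",299,124,.008),("tab",140,385,.066),("wallR far",305,212,.032),("wallR near",325,335,.032),("wallL near",193,355,.032),("wallL far",184,228,.032)]:
    print(n,c1(a,b,z)[:2])
m=(P[...,2]>.08)&(P[...,2]<.1); m[:, :158]=0; m[:,175:]=0; m[:200]=0;m[245:]=0
q=P[m]; print(m.sum(), q.mean(0), q[:,:2].min(0),q[:,:2].max(0))
ev,V=np.linalg.eigh(np.cov(q[:,:2].T)); print(np.degrees(np.arctan2(V[1,1],V[0,1])))
E
```

```text
can via plane [ 0.44152909 -0.0759038   0.062     ]
can depth [ 0.44181821 -0.07386589  0.07501796] [ 0.44261781 -0.07395814  0.06192888] 294
table z -1.2546510045785553e-05 -0.00018073136080598573
ball far [0.5235381  0.23058464]
ball near [0.46289275 0.23422858]
base scrNL [0.35796405 0.30554959]
scr NR [0.37324046 0.18400235]
scr NM [0.36831093 0.22622334]
scr FR1 [0.48070456 0.19828161]
scrFR2 [0.51419373 0.20252921]
tab [0.38003186 0.26266535]
wallR far [0.46691356 0.1932293 ]
wallR near [0.40611553 0.18209808]
wallL near [0.39635384 0.24660907]
wallL far [0.45902699 0.25265915]
135 [0.49330769 0.23237867 0.09368151] [0.4585439  0.22619127] [0.52779745 0.23986934]
178.98786116344297
```

```bash
python3 - <<'E'
from h import *
for n in("top","scene"):
    i=imaging.camera_info(n); d=np.load(f"pics/{n}0.npy"); P=cloud(i,d); ok=d>0
    g=ok&(P[...,0]>.3)&(P[...,0]<1.0)&(P[...,1]>-.3)&(P[...,1]<.42)&(P[...,2]>.05)
    q=P[g]
    print(n)
    for x in np.arange(.3,1.0,.05):
        print(f"{x:.2f}",*[ (f"{int(1000*np.percentile(s[:,2],95)):5d}" if len(s:=q[(q[:,0]>=x)&(q[:,0]<x+.05)&(q[:,1]>=y)&(q[:,1]<y+.05)])>3 else "    .") for y in np.arange(-.3,.42,.05)])
E
```

```text
top
0.30     .     .     .     .     .     .     .     .     .     .     .     .     .     .     .
0.35     .     .     .     .     .     .     .     .     .     .     .    68     .     .     .
0.40    62    60     .     .    66     .     .     .     .     .     .     .     .     .     .
0.45   106     .     .     .    64     .     .     .     .     .    97     .     .     .     .
0.50    82    82    82    82    84    67     .     .     .     .    99     .     .     .     .
0.55   115   115   116   134   141    69     .     .     .     .     .     .     .     .     .
0.60   135   136   128   149   150     .     .   107   143   107   108     .     .     .     .
0.65   619   621   616   149   150     .     .   106   109   106   108   191   159    98     .
0.70   637   631   637   224   224   283   224   224   224   256   259   234   177     .     .
0.75   607   589   607   224   323   352   320   300   289   281   282     .     .     .     .
0.80   225   225   238   304   322   354   321   299   225   295   289     .     .     .     .
0.85   206   205   224   226   296   304   353   32
[... 869 characters left out ...]
  103   105     .     .     .     .
0.65     .     .   133   215   216   221   221   219   219   220   219   200   161    92     .
0.70     .     .   177   221   220   294   233   220   220   221   256   228   172     .     .
0.75     .     .   219   221   317   347   313   299   290   275   279     .     .     .     .
0.80     .     .   254   300   301   350   317   304   259   290   284     .     .     .     .
0.85     .     .   222   223   220   314   350   323   298   295   220     .     .     .     .
0.90     .   203   221   228   110   308   323   322   302   299   220     .     .     .     .
0.95     .   218   222   488   288   303   350   351   312   301   220     .     .     .     .
```

```bash
cat >> h.py <<'E'
from scipy.spatial.transform import Rotation as Ro
def rot(e): return Ro.from_euler('xyz',e,degrees=True)
def row(p,yaw,s=None):
    s=s or status.get_state(); R=rot(s['eef_rot'])
    t=R.inv().apply(np.asarray(p)-s['tcp_pos'])/.2
    w=(R.inv()*rot([180,0,yaw])).as_rotvec(degrees=True)/90
    return np.round(np.r_[t,w],4).tolist()
E
python3 -c "
from h import *
print(row([.42,.222,.25],7.2))"
```

```text
[1.3874, 1.4451, -0.1188, 0.0009, 0.0001, -0.3734]
```

{"name": "apply_moves", "arguments": {"moves": [[0.3,0.3,-0.06,0,0,-0.1],[0.6,0.6,-0.12,0,0,-0.2],[0.9,0.95,-0.12,0,0,-0.3],[0.96,1.0,-0.12,0,0,-0.373],[0.96,1.0,-0.12,0,0,-0.373]]}}

```text
time_s: 0.78
tcp_pos: [0.3833, 0.3369, 0.2505]
eef_rot: [180.0, 0.0, 7.2]
contact_force: [0.4, 0.2, 0.5]
gripper_width: 0.0877
```

```bash
python3 -c "
from h import *
print(row([.42,.222,.25],7.2))"
```

```text
[0.1103, 0.5929, 0.0031, 0.0004, 0.0003, -0.0003]
```

{"name": "apply_moves", "arguments": {"moves": [[0.06,0.3,0,0,0,0],[0.11,0.59,0,0,0,0],[0.11,0.59,0,0,0,0],[0.11,0.59,0,0,0,0]]}}

```text
time_s: 1.27
tcp_pos: [0.42, 0.2225, 0.2507]
eef_rot: [180.0, 0.0, 7.1]
contact_force: [-0.0, 1.1, 0.0]
gripper_width: 0.0876
```

```bash
python3 - <<'E'
from h import *
import pickle
i=imaging.camera_info("wrist"); p,d=imaging.capture("wrist"); cv2.imwrite("pics/w1.png",p); np.save("pics/w1.npy",d); pickle.dump(i,open("pics/w1.pkl","wb"))
s=status.get_state();print(s['tcp_pos'],s['eef_rot'],s['joints'])
E
```

```text
[0.4198618  0.22303357 0.25062058] [1.79976042e+02 1.93007527e-02 7.16977358e+00] [ 5.17733471e+01  4.36739041e-01 -2.13055826e+01  3.77210076e-03
 -6.82882432e+01  4.53950341e+01]
```

View pics/w1.png

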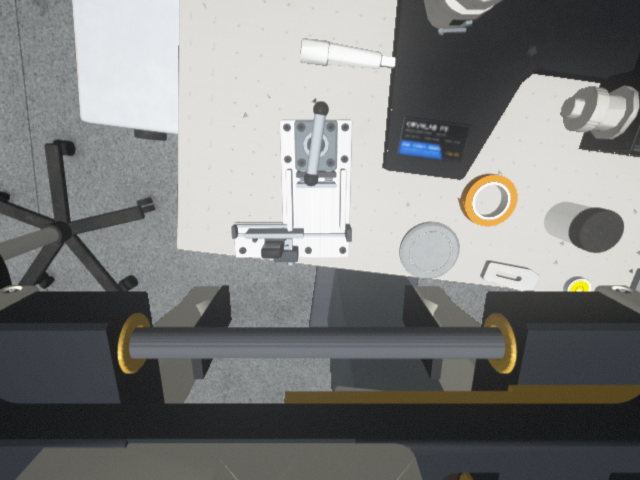

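```bash
python3 - <<'E'
from h import *
p=cv2.imread("pics/w1.png")
cv2.imwrite("pics/w1c.png",cv2.resize(p[90:270,215:375],None,fx=3.3,fy=3.3,interpolation=cv2.INTER_CUBIC))
E
```

```text
(no output)
```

View pics/w1c.png

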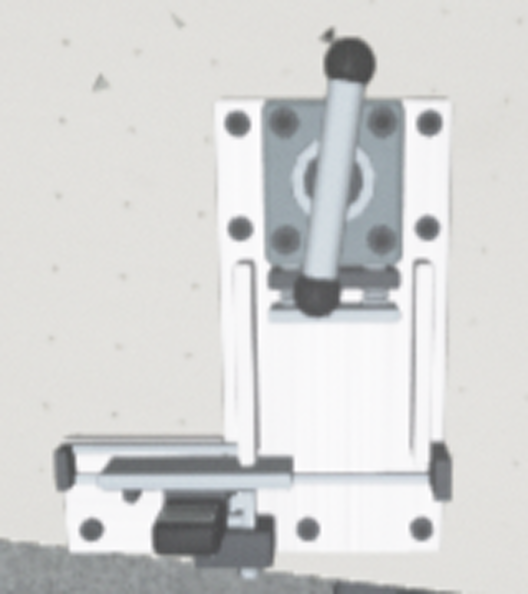

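```bash
python3 - <<'E'
from h import *
import pickle
i=pickle.load(open("pics/w1.pkl","rb")); d=np.load("pics/w1.npy")
def f(a,b,z): return onz(i,215+a/3.3,90+b/3.3,z)[:2]
blk=np.array([f(*c,.044) for c in [(284,123),(382,123),(286,241),(381,239)]]); print("block",blk.mean(0))
def yaw_x(a,b): v=b-a; return np.degrees(np.arctan2(v[1],v[0]))
print("yaw blk",yaw_x(blk[2],blk[0]),yaw_x(blk[3],blk[1]),yaw_x(blk[1],blk[0])-90)
sc=np.array([f(*c,.009) for c in [(237,123),(429,123),(240,229),(427,229),(91,529),(308,528),(422,528)]]); print(sc.round(4))
print("yaw scr",yaw_x(sc[2],sc[0]),yaw_x(sc[3],sc[1]),yaw_x(sc[1],sc[0])-90,yaw_x(sc[6],sc[4])-90)
b=np.array([f(*c,.09) for c in [(349,62),(318,296)]]); print("bar",b.mean(0),yaw_x(b[1],b[0]),np.linalg.norm(b[0]-b[1]))
for y in (7.2,8):
  c,s=np.cos(np.radians(y)),np.sin(np.radians(y)); print("bay",blk.mean(0)-.07*np.array([c,s]),b.mean(0)-.07*np.array([c,s]))
  R=np.array([[c,s],[-s,c]]); o=blk.mean(0)-.07*np.array([c,s])
  print("screws in cradle",((sc-o)@R.T*1000).round(1).tolist())
  print("tab", R@(f(188,508,.066)-o)*1000,"jawface",R@(f(335,322,.033)-o)*1000,"wallL/R in",R@(f(252,300,.032)-o)*1000,R@(f(416,300,.032)-o)*1000, "gate inner top", R@(f(200,458,.037)-o)*1000)
P=cloud(i,d); print("z check block",d[145-6:145+6,0].shape, [np.round(P[int(90+b/3.3),int(215+a/3.3)],4).tolist() for a,b in[(275,180),(395,180),(340,400),(150,330),(188,520),(333,150)]])
E
```

```text
block [0.49498394 0.23241915]
yaw blk 7.458906603403645 7.343709386996585 7.181295034349105
[[0.5094 0.2667]
 [0.5175 0.2031]
 [0.4754 0.2622]
 [0.4834 0.1987]
 [0.3612 0.306 ]
 [0.3716 0.2264]
 [0.3769 0.1846]]
yaw scr 7.459062753728858 7.4104554948173496 7.181295034348921 7.3731187062991665
bar [0.49548479 0.23243175] -0.7022596664523971 0.06115931609149921
bay [0.42553591 0.22364582] [0.42603676 0.22365842]
screws in cradle [[88.6, 32.2], [88.6, -31.9], [54.3, 32.0], [54.3, -32.0], [-53.5, 89.8], [-53.1, 9.5], [-53.2, -32.6]]
tab [-28.36779685  45.82669846] jawface [25.6966874  -0.51686225] wallL/R in [32.76047624 26.74028156] [ 32.74682615 -27.11911008] gate inner top [-19.42918299  45.06209316]
bay [0.42566518 0.22267703] [0.42616602 0.22268963]
screws in cradle [[89.1, 31.9], [88.2, -32.1], [54.7, 32.2], [53.8, -31.8], [-52.3, 91.5], [-53.0, 11.2], [-53.6, -30.9]]
tab [-27.71836772  47.19566037] jawface [25.69378938  0.10175897] wallL/R in [33.13745884 27.25761997] [ 32.37181553 -26.59633108] gate inner top [-18.79130072  46.30632706]
z check block (12,) [[0.4939, 0.2508, 0.0422], [0.4985, 0.2143, 0.0427], [0.4209, 0.2208, 0.0085], [0.4356, 0.292, -0.0002], [0.3866, 0.2668, 0.0612], [0.504, 0.2343, 0.0935]]
```

```bash
python3 - <<'E'
from h import *
import pickle
i=pickle.load(open("pics/w1.pkl","rb"))
print("can from w1",onz(i,597,229.5,.062))
print(row([.436,-.0755,.25],7.35))
E
```

```text
can from w1 [ 0.44827373 -0.06772492  0.062     ]
[-0.1062, 1.4911, 0.0038, 0.0003, 0.0002, -0.002]
```

{"name": "apply_moves", "arguments": {"moves": [[-0.02,0.3,0,0,0,0],[-0.04,0.6,0,0,0,0],[-0.06,0.9,0,0,0,0],[-0.07,1.0,0,0,0,0]]}}

```text
time_s: 1.82
tcp_pos: [0.4308, 0.0216, 0.2506]
eef_rot: [180.0, 0.0, 7.2]
contact_force: [0.1, 0.6, -0.8]
gripper_width: 0.087
```

```bash
python3 - <<'E'
from h import *
print(row([.436,-.0755,.25],7.35), status.get_state()['joints'])
E
```

```text
[-0.0347, 0.4852, 0.0035, 0.0004, 0.0004, -0.0022] [ 2.92952955e+01 -4.26200708e+00 -2.57881129e+01  1.90483275e-02
 -6.85181582e+01  6.78534622e+01]
```

{"name": "apply_moves", "arguments": {"moves": [[-0.02,0.25,0,0,0,0],[-0.035,0.485,0,0,0,-0.002],[-0.035,0.485,0,0,0,-0.002],[-0.035,0.485,0,0,0,-0.002]]}}

```text
time_s: 2.33
tcp_pos: [0.4363, -0.0747, 0.2505]
eef_rot: [180.0, 0.1, 7.4]
contact_force: [-0.5, 0.9, -0.1]
gripper_width: 0.0878
```

```bash
python3 - <<'E'
from h import *
import pickle
i=imaging.camera_info("wrist"); p,d=imaging.capture("wrist"); cv2.imwrite("pics/w2.png",p); np.save("pics/w2.npy",d); pickle.dump(i,open("pics/w2.pkl","wb"))
cv2.imwrite("pics/w2c.png",cv2.resize(p[120:290,230:430],None,fx=3.5,fy=3.5,interpolation=cv2.INTER_CUBIC))
s=status.get_state();print(s['tcp_pos'],s['eef_rot'])
print(np.array(proj(i,[.4418,-.0745,.062])))
E
```

```text
[ 0.4362378  -0.07441879  0.25057109] [1.79972994e+02 4.76298693e-02 7.40546482e+00]
[316.90863531 216.35943472]
```

View pics/w2c.png

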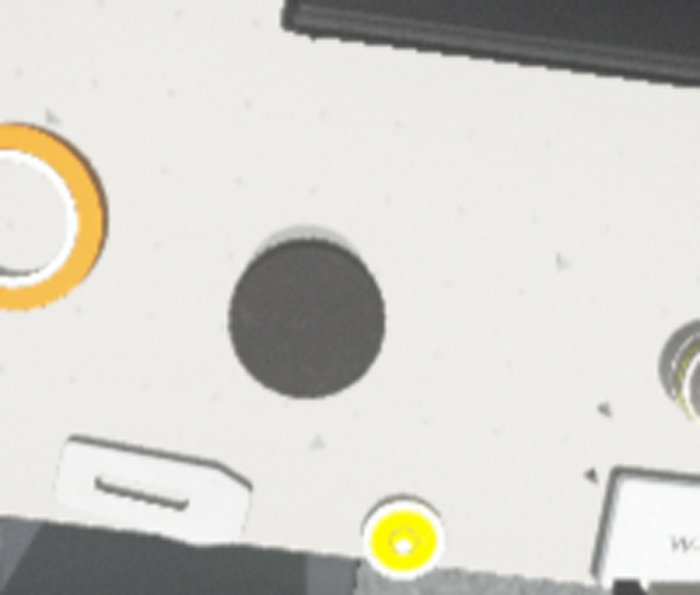

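```bash
python3 - <<'E'
from h import *
import pickle
i=pickle.load(open("pics/w2.pkl","rb")); d=np.load("pics/w2.npy"); P=cloud(i,d)
print(onz(i,317.7,210.6,.062), P[207:214,314:321].reshape(-1,3).mean(0))
p=cv2.imread("pics/w2.png"); g=cv2.cvtColor(p,cv2.COLOR_BGR2GRAY)
m=(g<130).astype(np.uint8); n,l,st,c=cv2.connectedComponentsWithStats(m); k=l[210,317]; print(st[k],c[k],onz(i,*c[k],.062))
mt=(P[...,2]>.055)&(P[...,2]<.07)&(l==k); print(P[mt].mean(0))
pt=cv2.imread("pics/top0.png"); g=cv2.cvtColor(pt,cv2.COLOR_BGR2GRAY); n,l,st,c=cv2.connectedComponentsWithStats((g<110).astype(np.uint8)); k=l[246,294]; it=imaging.camera_info("top"); print(st[k],c[k],onz(it,*c[k],.062))
s=cv2.imread("pics/scene0.png"); cv2.imwrite("pics/c4.png",cv2.resize(s[225:285,270:330],None,fx=8,fy=8,interpolation=cv2.INTER_CUBIC))
E
```

```text
[ 0.44785308 -0.07452474  0.062     ] [ 0.44825886 -0.07375029  0.06141122]
[ 296  188   44   46 1561] [317.28122998 210.42664958] [ 0.44797585 -0.07407706  0.062     ]
[ 0.44742331 -0.0741397   0.06129901]
[286 237  18  19 277] [294.39350181 246.03971119] [ 0.44240242 -0.07492265  0.062     ]
```

View pics/c4.png

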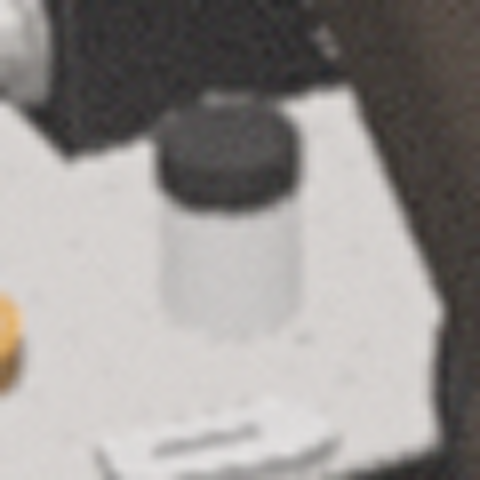

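```bash
python3 - <<'E'
from h import *
i=imaging.camera_info("scene")
print(onz(i,298.7,241.2,.062))
s=status.get_state()
print(row([.4457,-.0742,.12],7.35,s),row([.4457,-.0742,.034],7.35,s))
E
```

```text
[ 0.43948462 -0.07615008  0.062     ]
[0.0476, 0.0047, 0.6528, 0.0003, 0.0005, 0.0006] [0.048, 0.0045, 1.0828, 0.0003, 0.0005, 0.0006]
```

{"name": "apply_moves", "arguments": {"moves": [[0.04,0.004,0.3,0,0,0],[0.04,0.004,0.6,0,0,0],[0.04,0.004,0.75,0,0,0],[0.04,0.004,0.75,0,0,0]]}}

```text
time_s: 2.88
tcp_pos: [0.4428, -0.0733, 0.0988]
eef_rot: [179.9, 0.3, 7.5]
contact_force: [0.5, 0.5, 0.8]
gripper_width: 0.0877
```

```bash
python3 - <<'E'
from h import *
import pickle
i=imaging.camera_info("wrist"); p,d=imaging.capture("wrist"); cv2.imwrite("pics/w3.png",p); np.save("pics/w3.npy",d); pickle.dump(i,open("pics/w3.pkl","wb"))
g=cv2.cvtColor(p,cv2.COLOR_BGR2GRAY)
s=status.get_state();print(s['tcp_pos'],s['eef_rot'])
for x in (.4415,.4445,.4477): print(x,proj(i,[x,-.0742,.062]))
P=cloud(i,d); m=(P[...,2]>.05)&(P[...,2]<.075)&(np.abs(P[...,1]+.074)<.035); m[300:]=0; q=P[m]; print(m.sum(), q.min(0),q.max(0))
E
```

```text
[ 0.44426288 -0.07330234  0.10053037] [1.79941263e+02 1.44222174e-01 7.54351001e+00]
0.4415 (np.float64(317.30533638342433), np.float64(279.60991334701566))
0.4445 (np.float64(317.96228499160156), np.float64(275.0757340984973))
0.4477 (np.float64(318.6691374863802), np.float64(270.1971243051358))
7886 [ 0.4263992  -0.10892018  0.05005497] [ 0.58876345 -0.03901947  0.07499883]
```

View pics/w3.png

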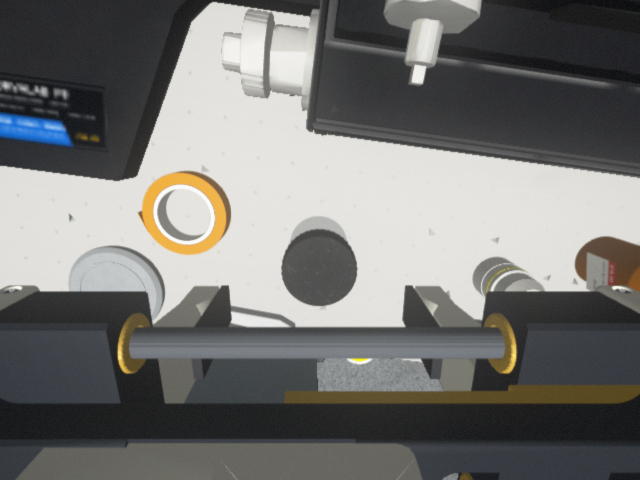

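```bash
python3 - <<'E'
from h import *
s=status.get_state()
print(row([.446,-.074,.034],7.35,s))
E
```

```text
[0.009, 0.0043, 0.3326, 0.0007, 0.0016, 0.0022]
```

{"name": "apply_moves", "arguments": {"moves": [[0.009,0.004,0.2,0,0.001,0.002],[0.009,0.004,0.333,0,0.001,0.002],[0.009,0.004,0.333,0,0.001,0.002],[0.009,0.004,0.333,0,0.001,0.002]]}}

```text
time_s: 3.42
tcp_pos: [0.4476, -0.0733, 0.0358]
eef_rot: [179.9, -0.1, 7.4]
contact_force: [-0.2, 0.8, 0.2]
gripper_width: 0.0876
```

{"name": "apply_moves", "arguments": {"moves": [[0,0,0,0,0,0],[0,0,0,0,0,0],[0,0,0,0,0,0],[0,0,0,0,0,0],[0,0,0,0,0,0]], "hand": 1, "grip_force": 20}}

```text
time_s: 4.05
tcp_pos: [0.4476, -0.0734, 0.0358]
eef_rot: [179.9, -0.1, 7.4]
contact_force: [0.3, -0.2, 1.5]
gripper_width: 0.0455
```

```bash
python3 - <<'E'
from h import *
s=status.get_state()
print(s, row([.446,-.074,.034],7.35,s))
i=imaging.camera_info("wrist"); p,d=imaging.capture("wrist"); cv2.imwrite("pics/w4.png",p)
E
```

```text
{'time_s': 4.05, 'joints': array([ 15.77053101,  12.77969818, -40.56729539,   0.1289643 ,
       -36.55983668,  81.55001179]), 'qd': array([ 0.01385526, -0.01033422,  0.16772629,  0.15555275, -0.08123427,
        0.08249334]), 'joint_torque': array([ 3.86820976e-01, -3.62379706e+01,  1.83012271e+01,  3.97834137e+00,
        1.44325825e-01, -4.23013218e-03]), 'tcp_pos': array([ 0.4475943 , -0.07342051,  0.0357843 ]), 'eef_rot': array([ 1.79937529e+02, -1.03402521e-01,  7.42412540e+00]), 'contact_force': array([ 0.28691627, -0.16701575,  1.4881519 ]), 'moment': array([-0.2785855 ,  0.06584921,  0.02456836]), 'gripper_width': 0.045452752239680164} [-0.0083, 0.0018, 0.0089, 0.0007, -0.0011, 0.0008]
```

View pics/w4.png

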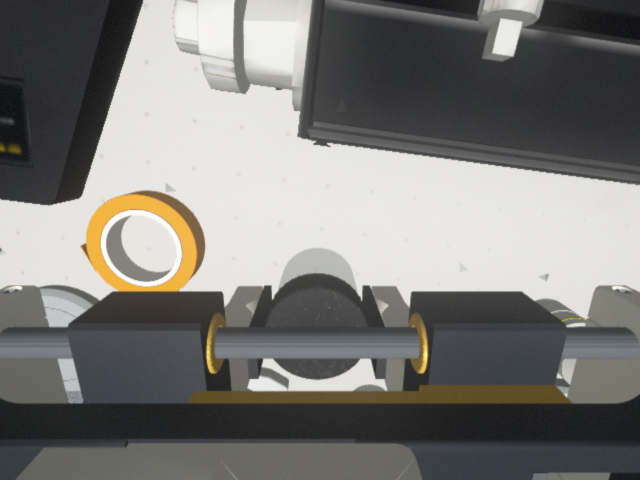

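```bash
python3 - <<'E'
from h import *
s=status.get_state()
print(row([.4476,-.0734,.11],7.35,s),row([.4255,.2236,.11],7.35,s))
E
```

```text
[0.0006, 0.0002, -0.3711, 0.0007, -0.0011, 0.0009] [0.083, -1.4866, -0.3726, 0.0007, -0.0011, 0.0009]
```

{"name": "apply_moves", "arguments": {"moves": [[0,0,-0.2,0,-0.001,0.001],[0,0,-0.37,0,-0.001,0.001],[0.02,-0.2,-0.37,0,-0.001,0.001],[0.03,-0.5,-0.37,0,-0.001,0.001],[0.05,-0.8,-0.37,0,-0.001,0.001],[0.055,-1.0,-0.37,0,-0.001,0.001],[0.055,-1.0,-0.37,0,-0.001,0.001]]}}

```text
time_s: 4.97
tcp_pos: [0.4325, 0.1288, 0.1096]
eef_rot: [179.9, -0.0, 7.5]
contact_force: [-1.1, 0.2, -1.2]
gripper_width: 0.0451
```

```bash
python3 - <<'E'
from h import *
s=status.get_state()
print(s['gripper_width'],row([.4255,.2236,.11],7.35,s))
E
```

```text
0.04510839735473108 [0.0277, -0.4746, -0.0027, 0.0006, -0.0003, 0.0021]
```

{"name": "apply_moves", "arguments": {"moves": [[0.014,-0.24,0,0,0,0.001],[0.028,-0.475,0,0,0,0.002],[0.028,-0.475,0,0,0,0.002],[0.028,-0.475,0,0,0,0.002],[0.028,-0.475,0,0,0,0.002]]}}

```text
time_s: 5.6
tcp_pos: [0.4254, 0.2225, 0.1093]
eef_rot: [179.9, 0.0, 7.3]
contact_force: [-0.1, -0.6, -0.7]
gripper_width: 0.0452
```

```bash
python3 - <<'E'
from h import *
import pickle
i=imaging.camera_info("wrist"); p,d=imaging.capture("wrist"); cv2.imwrite("pics/w5.png",p);pickle.dump(i,open("pics/w5.pkl","wb"))
s=status.get_state()
print(s['tcp_pos'],row([.4255,.2236,.11],7.35,s))
t,_=imaging.capture("top"); cv2.imwrite("pics/t5.png",cv2.resize(t[195:295,125:285],None,fx=5,fy=5,interpolation=cv2.INTER_CUBIC))
E
```

```text
[0.42549995 0.22255324 0.10939906] [0.0007, -0.0052, -0.003, 0.0007, -0.0001, -0.0007]
```

View pics/w5.png

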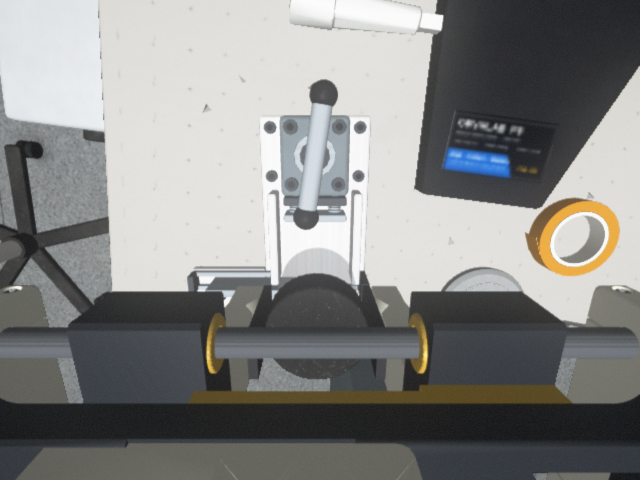

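{"name": "apply_moves", "arguments": {"moves": [[0,-0.004,0.1,0,0,0],[0,-0.004,0.18,0,0,0],[0,-0.004,0.18,0,0,0],[0,-0.004,0.18,0,0,0]]}}

```text
time_s: 6.2
tcp_pos: [0.4259, 0.2234, 0.074]
eef_rot: [180.0, -0.0, 7.3]
contact_force: [-0.7, -0.1, 0.4]
gripper_width: 0.0449
```

```bash
python3 - <<'E'
from h import *
import pickle
i=imaging.camera_info("wrist"); p,d=imaging.capture("wrist"); cv2.imwrite("pics/w6.png",p);pickle.dump(i,open("pics/w6.pkl","wb"))
cv2.imwrite("pics/w6c.png",cv2.resize(p[110:300,220:420],None,fx=3.8,fy=3.1,interpolation=cv2.INTER_CUBIC))
s=status.get_state()
print(s['tcp_pos'],row([.4255,.2236,.0438],7.35,s))
E
```

```text
[0.42593379 0.22362028 0.07419215] [-0.0024, -0.0002, 0.152, 0.0003, -0.0008, -0.0008]
```

View pics/w6c.png

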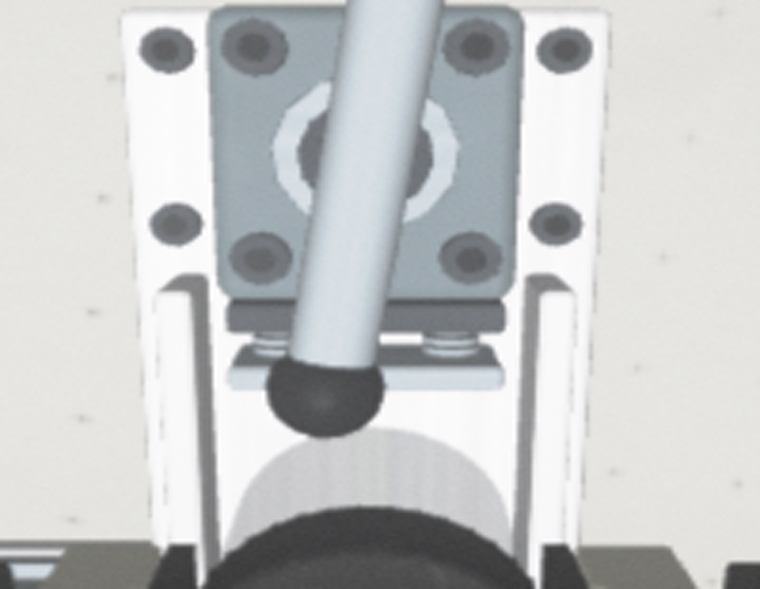

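```bash
python3 - <<'E'
from h import *
import pickle
i=pickle.load(open("pics/w6.pkl","rb"))
c,s=np.cos(np.radians(7.35)),np.sin(np.radians(7.35)); R=np.array([[c,s],[-s,c]])
o=np.array([.4256,.2236])
f=lambda a,b,z:(R@(onz(i,220+a/3.8,110+b/3.1,z)[:2]-o)*1000).round(1)
print("can far edge",f(372,430,.0384),"jaw face",f(365,388,.033),"jaw back",f(365,368,.033))
print("blk c",f((254+476+261+470)/4,(47+47+257+258)/4,.044), "walls in",f(205,430,.032),f(528,430,.032),"can sides",f(228,545,.0384),f(515,545,.0384))
print("base screws",f(167,50,.009),f(565,50,.009),f(176,224,.009),f(556,224,.009))
E
```

```text
can far edge [19.2 -1.2] jaw face [26.  -0.1] jaw back [30.  -0.1]
blk c [70.8 -0.2] walls in [17.2 25.5] [ 17.2 -26.2] can sides [-4.5 21.9] [ -4.5 -24.2]
base screws [88.8 31.8] [ 88.8 -32.4] [54.7 31.8] [ 54.7 -32.4]
```

{"name": "apply_moves", "arguments": {"moves": [[0.013,-0.003,0,0,0,-0.001],[0.013,-0.003,0.03,0,0,-0.001],[0.013,-0.003,0.06,0,0,-0.001],[0.013,-0.003,0.06,0,0,-0.001]]}}

```text
time_s: 6.75
tcp_pos: [0.428, 0.2241, 0.0615]
eef_rot: [179.9, -0.0, 7.4]
contact_force: [0.4, -0.4, -1.2]
gripper_width: 0.0452
```

```bash
python3 - <<'E'
from h import *
import pickle
i=imaging.camera_info("wrist"); p,d=imaging.capture("wrist"); cv2.imwrite("pics/w7.png",p);pickle.dump(i,open("pics/w7.pkl","wb"))
cv2.imwrite("pics/w7c.png",cv2.resize(p[110:300,220:420],None,fx=3.8,fy=3.1,interpolation=cv2.INTER_CUBIC))
s=status.get_state()
print(s['tcp_pos'],s['contact_force'])
E
```

```text
[0.42822627 0.22426159 0.06177046] [ 0.5261401  -0.99226154 -1.2185028 ]
```

View pics/w7c.png

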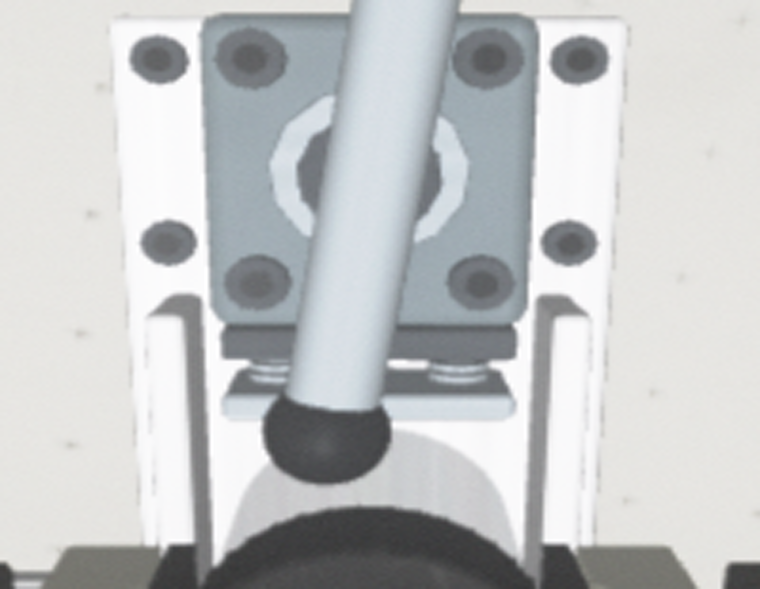

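```bash
python3 - <<'E'
from h import *
import pickle
i=pickle.load(open("pics/w7.pkl","rb"))
c,s=np.cos(np.radians(7.35)),np.sin(np.radians(7.35)); R=np.array([[c,s],[-s,c]])
o=np.array([.4256,.2236])
f=lambda a,b,z:(R@(onz(i,220+a/3.8,110+b/3.1,z)[:2]-o)*1000).round(1)
print("can far edge",f(372,429,.026),"jaw face",f(365,418,.033),f(365,396,.033))
print("walls in",f(200,430,.032),f(541,430,.032),"can sides",f(225,560,.026),f(526,560,.026),f(226,540,.026),f(521,540,.026))
st=status.get_state(); print(row([st['tcp_pos'][0],st['tcp_pos'][1],.0438],7.35,st))
E
```

```text
can far edge [21.7 -0.8] jaw face [26.   0.3] [30.1  0.3]
walls in [23.3 25.1] [ 23.4 -26.1] can sides [-5.4 22.8] [ -5.4 -25.7] [-1.2 22.5] [ -1.1 -24.7]
[-0.0, -0.0001, 0.0899, 0.0007, -0.0003, 0.0002]
```

{"name": "apply_moves", "arguments": {"moves": [[0.003,-0.004,0.04,0,0,0],[0.003,-0.004,0.08,0,0,0],[0.003,-0.004,0.088,0,0,0],[0.003,-0.004,0.088,0,0,0],[0.003,-0.004,0.088,0,0,0]]}}

```text
time_s: 7.42
tcp_pos: [0.4287, 0.2251, 0.0441]
eef_rot: [179.9, -0.0, 7.4]
contact_force: [-0.4, -0.4, -0.8]
gripper_width: 0.0454
```

{"name": "apply_moves", "arguments": {"moves": [[0,0,0,0,0,0],[0,0,0,0,0,0],[0,0,0,0,0,0],[0,0,0,0,0,0],[0,0,-0.2,0,0,0],[0,0,-0.4,0,0,0],[0,0,-0.6,0,0,0],[0,0,-0.6,0,0,0],[0,0,-0.6,0,0,0]], "hand": -0.5}}

```text
time_s: 8.55
tcp_pos: [0.4283, 0.2251, 0.1638]
eef_rot: [179.9, -0.0, 7.4]
contact_force: [-0.2, 0.3, -0.3]
gripper_width: 0.0659
```

```bash
python3 - <<'E'
from h import *
import pickle
i=imaging.camera_info("wrist"); p,d=imaging.capture("wrist"); cv2.imwrite("pics/w8.png",p);pickle.dump(i,open("pics/w8.pkl","wb"))
cv2.imwrite("pics/w8c.png",cv2.resize(p[90:310,200:420],None,fx=3.6,fy=2.7,interpolation=cv2.INTER_CUBIC))
s=status.get_state()
print(s['tcp_pos'],s['contact_force'])
E
```

```text
[0.42812231 0.22479903 0.16325722] [-1.69454518 -0.41670415 -0.20349919]
```

View pics/w8c.png

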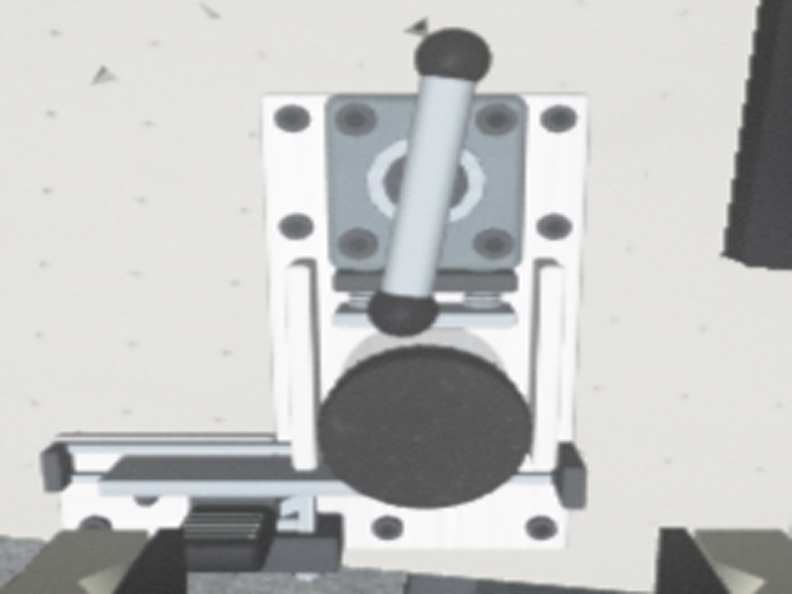

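```bash
python3 - <<'E'
from h import *
import pickle
i=pickle.load(open("pics/w8.pkl","rb"))
c,s=np.cos(np.radians(7.35)),np.sin(np.radians(7.35)); R=np.array([[c,s],[-s,c]])
o=np.array([.4256,.2236])
f=lambda a,b,z:(R@(onz(i,200+a/3.6,90+b/2.7,z)[:2]-o)*1000).round(1)
print("lid",f(425,428,.07),"jaw face",f(425,326,.033),"blk",f((355+497+357+493)/4,(119+119+243+243)/4,.044))
print("tab top", f(182,555,.066),f(270,555,.066),f(228,541,.066),f(228,570,.066),"gate ends",f(98,490,.037),f(355,490,.037))
print("bar",f((453+403)/2,(56+313)/2,.09))
E
```

```text
lid [ 3.7 -0.3] jaw face [25.8 -0.4] blk [70.6 -0.3]
tab top [-37.7  54.5] [-37.7  34.6] [-33.1  43.9] [-42.6  44.3] gate ends [-28.1  79.9] [-28.   16.7]
bar [71.7 -0.5]
```

```bash
cat >> h.py <<'E'
c,s_=np.cos(np.radians(7.35)),np.sin(np.radians(7.35)); RC=np.array([[c,s_],[-s_,c]]); OC=np.array([.4256,.2236])
def w(x,y,z): return np.r_[OC+RC.T@np.array([x,y])/1000,z]
def cr(p): return (RC@(np.asarray(p)[:2]-OC)*1000).round(1)
E
python3 - <<'E'
from h import *
s=status.get_state(); print(cr(s['tcp_pos']))
print(row(w(-42,92,.163),7.35,s),row(w(-42,92,.045),7.35,s))
i=__import__('pickle').load(open("pics/w8.pkl","rb")); print(cr(onz(i,200+425/3.6,90+327/2.7,.008)))
E
```

```text
[2.7 0.9]
[-0.2232, -0.4557, 0.0006, 0.0011, 0.0005, 0.0001] [-0.2228, -0.4567, 0.5906, 0.0011, 0.0005, 0.0001]
[20.5 -0.5]
```

```bash
python3 - <<'E'
from h import *
import pickle
i=pickle.load(open("pics/w2.pkl","rb"))
a=onz(i,230+305/3.5,120+226/3.5,0); b=onz(i,230+305/3.5,120+237/3.5,.062); e=onz(i,230+305/3.5,120+398/3.5,.062); print(a,b,e)
t,_=imaging.capture("scene"); cv2.imwrite("pics/s8.png",cv2.resize(t[225:335,135:245],None,fx=5.5,fy=5.5,interpolation=cv2.INTER_CUBIC))
E
```

```text
[ 0.46652273 -0.07158437  0.        ] [ 0.47084723 -0.07094175  0.062     ] [ 0.42354523 -0.07713123  0.062     ]
```

View pics/s8.png

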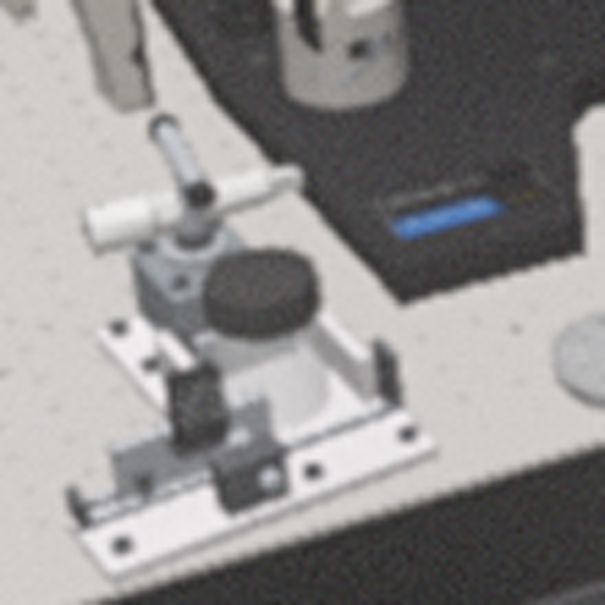

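{"name": "apply_moves", "arguments": {"moves": [[-0.1,-0.22,0,0,0,0],[-0.223,-0.457,0,0,0,0],[-0.223,-0.457,0.2,0,0,0],[-0.223,-0.457,0.4,0,0,0],[-0.223,-0.457,0.59,0,0,0],[-0.223,-0.457,0.59,0,0,0],[-0.223,-0.457,0.59,0,0,0]], "hand": 1}}

```text
time_s: 9.52
tcp_pos: [0.3724, 0.3097, 0.0454]
eef_rot: [179.8, 0.1, 7.4]
contact_force: [-0.7, -0.4, 0.4]
gripper_width: 0.003
```

```bash
python3 - <<'E'
from h import *
s=status.get_state(); print(cr(s['tcp_pos']),s['tcp_pos'],s['gripper_width'],s['contact_force'])
for y in (80,60,32,28): print(y,row(w(-42,y,.045),7.35,s))
i=imaging.camera_info("wrist"); p,d=imaging.capture("wrist"); cv2.imwrite("pics/w9.png",p)
E
```

```text
[-41.8  92.2] [0.37239034 0.30965884 0.04544217] 0.0030405196500333767 [-0.71876928 -0.43587253  0.38458098]
80 [-0.0012, 0.0608, 0.0024, 0.0017, 0.0006, 0.0003]
60 [-0.0013, 0.1608, 0.0026, 0.0017, 0.0006, 0.0003]
32 [-0.0013, 0.3008, 0.003, 0.0017, 0.0006, 0.0003]
28 [-0.0014, 0.3208, 0.0031, 0.0017, 0.0006, 0.0003]
```

View pics/w9.png

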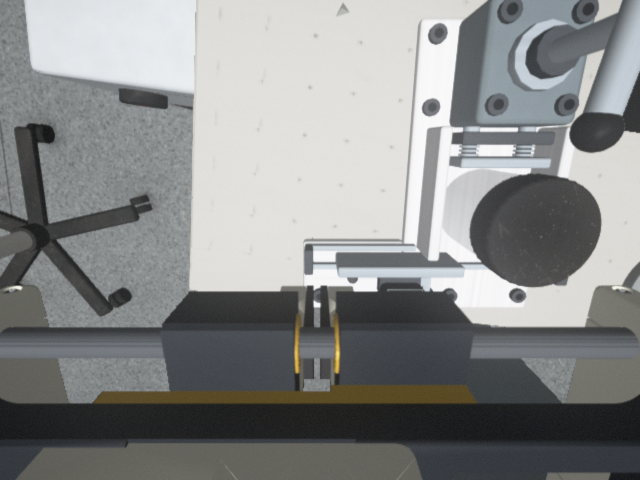

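{"name": "apply_moves", "arguments": {"moves": [[0,0.06,0.002,0.002,0,0],[0,0.12,0.002,0.002,0,0],[0,0.16,0.002,0.002,0,0],[0,0.2,0.002,0.002,0,0],[0,0.2,0.002,0.002,0,0]]}}

```text
time_s: 10.2
tcp_pos: [0.3781, 0.27, 0.0459]
eef_rot: [-179.9, -0.0, 7.4]
contact_force: [0.2, 1.3, 1.7]
gripper_width: 0.0003
```

```bash
python3 - <<'E'
from h import *
s=status.get_state(); print(cr(s['tcp_pos']),s['tcp_pos'],RC@s['contact_force'][:2],s['contact_force'])
i=imaging.camera_info("wrist"); p,d=imaging.capture("wrist"); cv2.imwrite("pics/w10.png",p)
E
```

```text
[-41.2  52.1] [0.37805056 0.27001197 0.04594984] [0.38217702 1.22021694] [0.22293421 1.25908261 1.65511505]
```

View pics/w10.png

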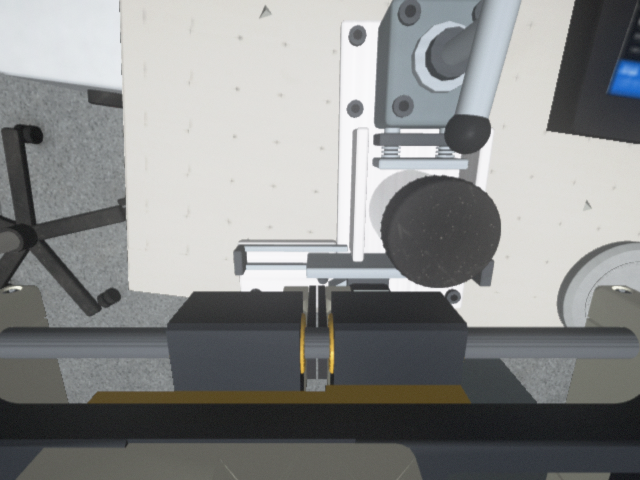

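{"name": "apply_moves", "arguments": {"moves": [[0,0.04,0,0,0,0],[0,0.08,0,0,0,0],[0,0.08,0,0,0,0]]}}

```text
time_s: 10.62
tcp_pos: [0.3802, 0.2558, 0.0459]
eef_rot: [-179.8, -0.1, 7.4]
contact_force: [-3.3, 9.0, 1.9]
gripper_width: 0.0002
```

```bash
python3 - <<'E'
from h import *
s=status.get_state(); print(cr(s['tcp_pos']),s['tcp_pos'],RC@s['contact_force'][:2],s['contact_force'])
i=imaging.camera_info("wrist"); p,d=imaging.capture("wrist"); cv2.imwrite("pics/w11.png",p[:,100:560])
E
```

```text
[-40.9  37.8] [0.38023525 0.2558463  0.04588854] [-2.10366804  9.34493085] [-3.28188099  8.99902267  1.9208844 ]
```

View pics/w11.png

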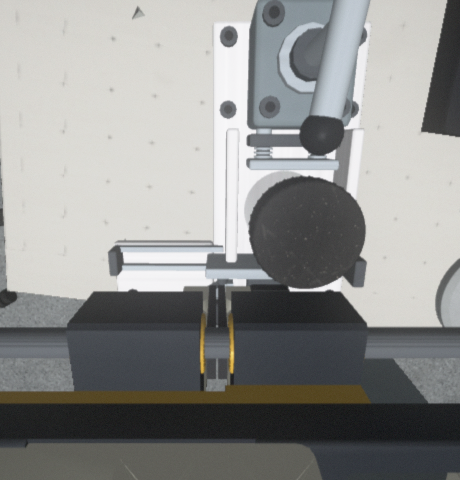

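{"name": "apply_moves", "arguments": {"moves": [[-0.003,0.035,0,0,0,0],[-0.003,0.07,0,0,0,0],[-0.003,0.07,0,0,0,0]]}}

```text
time_s: 11.05
tcp_pos: [0.3818, 0.245, 0.046]
eef_rot: [-179.5, -0.2, 7.3]
contact_force: [-7.8, 15.5, -1.6]
gripper_width: 0.0007
```

{"name": "apply_moves", "arguments": {"moves": [[0,0.02,0,0,0,0],[0,0.03,0,0,0,0],[0,0.03,0,0,0,0]]}}

```text
time_s: 11.42
tcp_pos: [0.3823, 0.2448, 0.0463]
eef_rot: [-179.0, -0.3, 7.3]
contact_force: [-21.1, 28.0, -1.8]
gripper_width: 0.0003
```

```bash
python3 - <<'E'
from h import *
s=status.get_state(); print(cr(s['tcp_pos']),s['tcp_pos'],RC@s['contact_force'][:2],s['contact_force'])
i=imaging.camera_info("wrist"); p,d=imaging.capture("wrist"); cv2.imwrite("pics/w12.png",p[:,100:560])
E
```

```text
[-40.2  26.5] [0.38230028 0.2447591  0.04629634] [-17.33016522  30.44531408] [-21.08264001  27.97809976  -1.81562007]
```

View pics/w12.png

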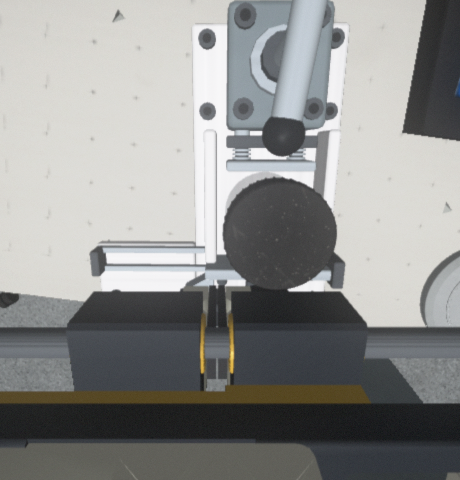

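{"name": "apply_moves", "arguments": {"moves": [[0,-0.04,0,-0.01,0,0],[0,-0.08,0,-0.01,0,0],[0,-0.08,-0.2,-0.01,0,0],[0.03,-0.05,-0.4,-0.01,0,0],[0.2,0.1,-0.6,-0.01,0,0],[0.2,0.1,-0.6,-0.01,0,0],[0.2,0.1,-0.6,-0.01,0,0]]}}

```text
time_s: 12.35
tcp_pos: [0.4235, 0.2267, 0.1652]
eef_rot: [-179.9, -0.2, 7.2]
contact_force: [-0.2, -0.4, 0.4]
gripper_width: 0.0003
```

```bash
python3 - <<'E'
from h import *
import pickle
i=imaging.camera_info("wrist"); p,d=imaging.capture("wrist"); cv2.imwrite("pics/w13.png",p);pickle.dump(i,open("pics/w13.pkl","wb"))
cv2.imwrite("pics/w13c.png",cv2.resize(p[90:310,200:420],None,fx=3.6,fy=2.7,interpolation=cv2.INTER_CUBIC))
s=status.get_state()
print(s['tcp_pos'],s['eef_rot'],s['contact_force'],cr(s['tcp_pos']))
t,_=imaging.capture("scene"); cv2.imwrite("pics/s13.png",cv2.resize(t[225:335,135:245],None,fx=5.5,fy=5.5,interpolation=cv2.INTER_CUBIC))
E
```

```text
[0.4231774  0.22681333 0.16491849] [-179.96497907   -0.19458191    7.26059398] [ 0.01412705 -0.39661372 -0.49718565] [-2.   3.5]
```

View pics/w13c.png

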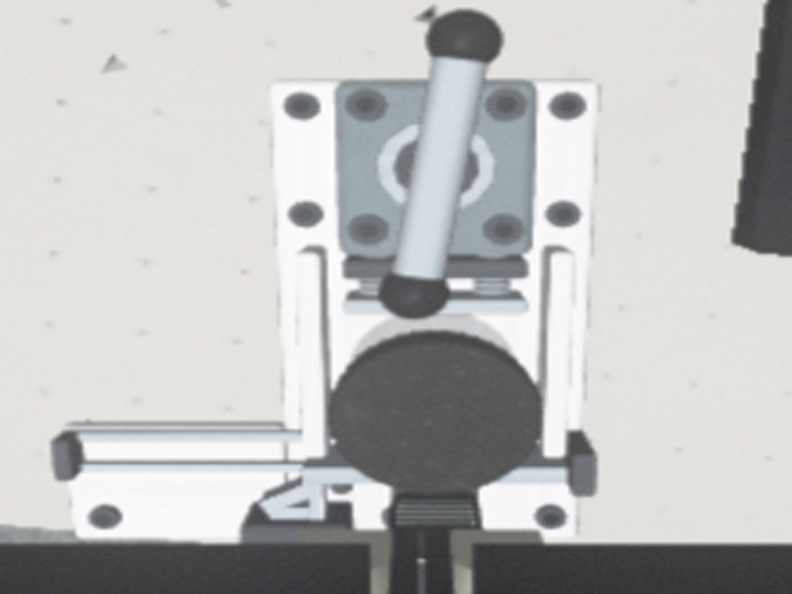

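View pics/s13.png

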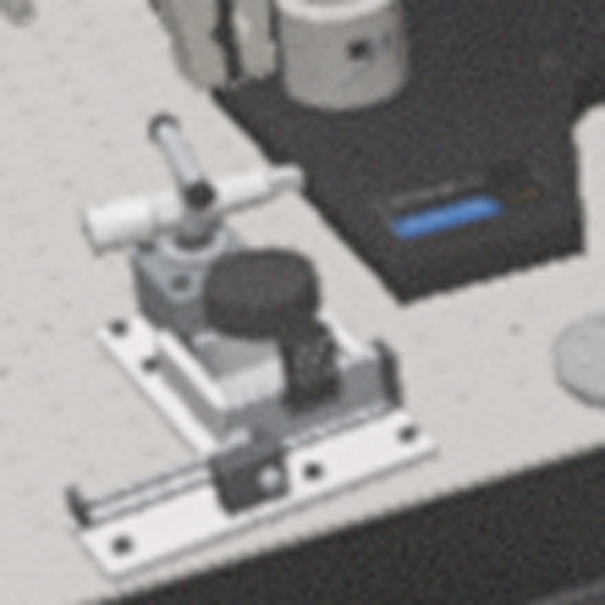

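{"name": "apply_moves", "arguments": {"moves": [[-0.15,-0.05,-0.02,0,0,0],[-0.25,-0.05,-0.02,0,0,0],[-0.25,-0.05,-0.02,0,0,0],[-0.25,-0.05,-0.02,0,0,0]]}}

```text
time_s: 12.95
tcp_pos: [0.3722, 0.2309, 0.1684]
eef_rot: [180.0, -0.2, 7.4]
contact_force: [0.3, 0.3, 0.3]
gripper_width: 0.0009
```

```bash
python3 - <<'E'
from h import *
import pickle
i=imaging.camera_info("wrist"); p,d=imaging.capture("wrist"); cv2.imwrite("pics/w14.png",p);pickle.dump(i,open("pics/w14.pkl","wb"))
cv2.imwrite("pics/w14c.png",cv2.resize(p[130:290,200:420],None,fx=3.6,fy=3.6,interpolation=cv2.INTER_CUBIC))
s=status.get_state()
print(s['tcp_pos'],cr(s['tcp_pos']))
E
```

```text
[0.37244786 0.23088017 0.16839076] [-51.8  14. ]
```

View pics/w14c.png

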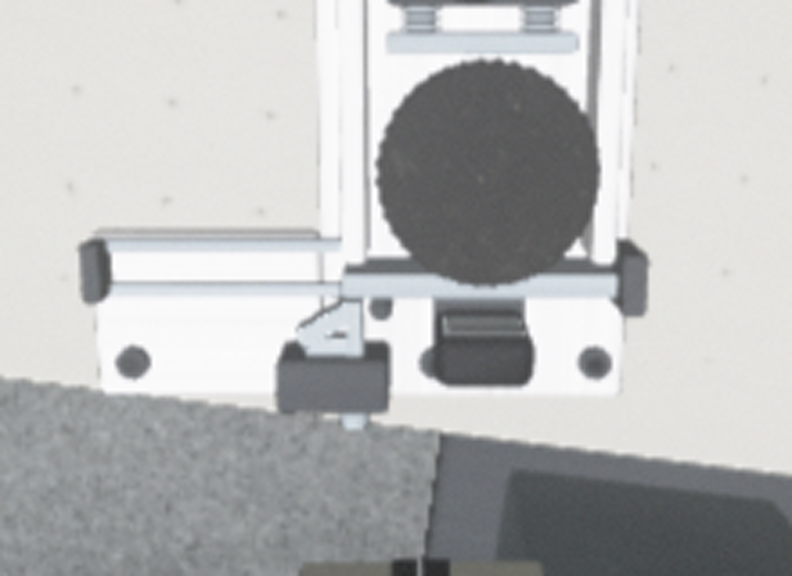

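```bash
python3 - <<'E'
from h import *
s=status.get_state()
print(row(w(70.5,0,.13),-.7,s),row(w(70.5,0,.071),-.7,s))
E
```

```text
[0.6108, 0.0699, 0.1938, -0.0001, -0.002, 0.0893] [0.6099, 0.0699, 0.4888, -0.0001, -0.002, 0.0893]
```

{"name": "apply_moves", "arguments": {"moves": [[0.2,0.02,0,0,-0.002,0.03],[0.4,0.05,0,0,-0.002,0.06],[0.61,0.07,0.1,0,-0.002,0.089],[0.61,0.07,0.19,0,-0.002,0.089],[0.61,0.07,0.19,0,-0.002,0.089],[0.61,0.07,0.19,0,-0.002,0.089]], "hand": -0.2}}

```text
time_s: 13.75
tcp_pos: [0.4956, 0.2326, 0.1311]
eef_rot: [180.0, -0.0, -0.7]
contact_force: [-0.3, 0.3, -0.2]
gripper_width: 0.0508
```

```bash
python3 - <<'E'
from h import *
import pickle
i=imaging.camera_info("wrist"); p,d=imaging.capture("wrist"); cv2.imwrite("pics/w15.png",p);pickle.dump(i,open("pics/w15.pkl","wb"))
s=status.get_state()
print(s['tcp_pos'],cr(s['tcp_pos']),s['gripper_width'],s['joints'])
print(row(w(70.5,0,.071),-.7,s))
E
```

```text
[0.49563467 0.23287998 0.13155672] [70.6  0.2] 0.05168290744325997 [ 4.56770324e+01  1.33549390e+01 -2.29622284e+01  1.31028890e-02
 -5.36260023e+01  4.36686945e+01]
[-0.0008, 0.0015, 0.3028, -0.0004, -0.0005, 0.0006]
```

View pics/w15.png

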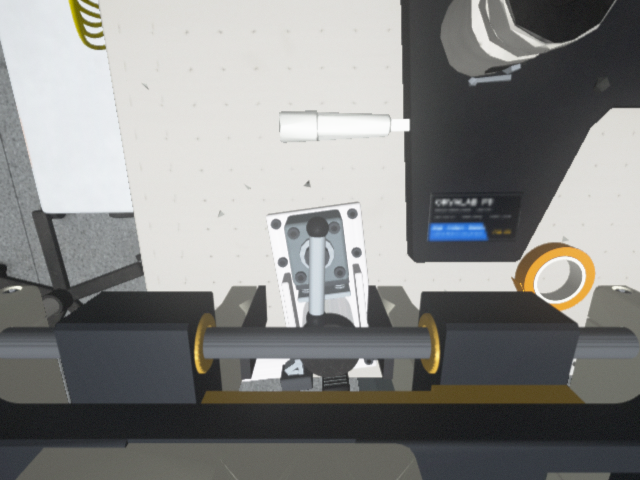

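{"name": "apply_moves", "arguments": {"moves": [[0,0.001,0.15,0,0,0],[0,0.001,0.3,0,0,0],[0,0.001,0.3,0,0,0],[0,0.001,0.3,0,0,0]]}}

```text
time_s: 14.3
tcp_pos: [0.4964, 0.2335, 0.0732]
eef_rot: [-179.9, -0.1, -0.6]
contact_force: [0.8, 0.2, -0.4]
gripper_width: 0.0527
```

{"name": "apply_moves", "arguments": {"moves": [[0,0,0,0,0,0],[0,0,0,0,0,0],[0,0,0,0,0,0],[0,0,0,0,0,0],[0,0,0,0,0,0]], "hand": 1, "grip_force": 45}}

```text
time_s: 14.92
tcp_pos: [0.4962, 0.2326, 0.0731]
eef_rot: [-180.0, -0.1, -0.6]
contact_force: [3.8, -5.0, 2.1]
gripper_width: 0.0088
```

```bash
python3 - <<'E'
from h import *
s=status.get_state()
print(s['tcp_pos'],cr(s['tcp_pos']),s['eef_rot'],s['gripper_width'],s['contact_force'],s['moment'])
E
```

```text
[0.49616832 0.23264726 0.07311569] [71.1 -0.1] [-1.79988249e+02 -1.06383652e-01 -5.92166009e-01] 0.008757391822822489 [ 3.82935629 -4.98311906  2.08045914] [-1.30913212 -1.40608122 -0.10477445]
```

{"name": "apply_moves", "arguments": {"moves": [[0,0,0,0,0,0.1],[0,0,0,0,0,0.2],[0,0,0,0,0,0.3],[0,0,0,0,0,0.4],[0,0,0,0,0,0.5],[0,0,0,0,0,0.5]]}}

```text
time_s: 15.68
tcp_pos: [0.4958, 0.2315, 0.0731]
eef_rot: [180.0, -0.1, -45.5]
contact_force: [0.0, -5.1, 4.4]
gripper_width: 0.0085
```

```bash
python3 - <<'E'
from h import *
s=status.get_state()
print(s['tcp_pos'],cr(s['tcp_pos']),s['eef_rot'],s['gripper_width'],s['contact_force'],s['moment'])
E
```

```text
[0.49578427 0.23150572 0.07310393] [70.6 -1.1] [ 1.79969815e+02 -9.78827644e-02 -4.55456683e+01] 0.008453481164654861 [ 0.04754336 -5.08182374  4.3763676 ] [-2.00193364  0.31561643 -0.03896945]
```

{"name": "apply_moves", "arguments": {"moves": [[0,0,0,0,0,0.08],[0,0,0,0,0,0.16],[0,0,0,0,0,0.24],[0,0,0,0,0,0.3],[0,0,0,0,0,0.3]]}}

```text
time_s: 16.3
tcp_pos: [0.4952, 0.231, 0.0731]
eef_rot: [179.9, -0.1, -72.4]
contact_force: [-2.9, -3.5, 5.2]
gripper_width: 0.0085
```

```bash
python3 - <<'E'
from h import *
s=status.get_state()
print(s['tcp_pos'],cr(s['tcp_pos']),s['eef_rot'],s['gripper_width'],s['contact_force'],s['moment'],s['joint_torque'])
E
```

```text
[0.49516118 0.23103709 0.07311998] [69.9 -1.5] [ 1.79944379e+02 -1.27200831e-01 -7.23706111e+01] 0.008469907580314658 [-2.94468578 -3.4578708   5.23377129] [-0.81580809  1.34487365  0.0625381 ] [  0.34395293 -44.62711573  23.63311529   5.37409723   1.58024937
  -0.7370859 ]
```

{"name": "apply_moves", "arguments": {"moves": [[0,0,0,0,0,0.05],[0,0,0,0,0,0.1],[0,0,0,0,0,0.12],[0,0,0,0,0,0.12]]}}

```text
time_s: 16.8
tcp_pos: [0.4949, 0.231, 0.0731]
eef_rot: [179.9, -0.1, -83.0]
contact_force: [-4.8, -1.7, 5.3]
gripper_width: 0.0089
```

```bash
python3 - <<'E'
from h import *
s=status.get_state()
print(s['tcp_pos'],cr(s['tcp_pos']),s['eef_rot'],s['gripper_width'],s['contact_force'],s['moment'],s['joint_torque'])
i=imaging.camera_info("wrist"); p,d=imaging.capture("wrist"); cv2.imwrite("pics/w16.png",p)
E
```

```text
[0.49487836 0.23096393 0.07311373] [69.7 -1.6] [ 1.79942386e+02 -1.43866273e-01 -8.30186406e+01] 0.008919198982838644 [-4.83157812 -1.69576062  5.27944112] [-0.37298292  1.44716181  0.12012204] [ -0.36412479 -44.69231486  23.3460331    5.55578113   1.37184866
  -0.39317049]
```

View pics/w16.png

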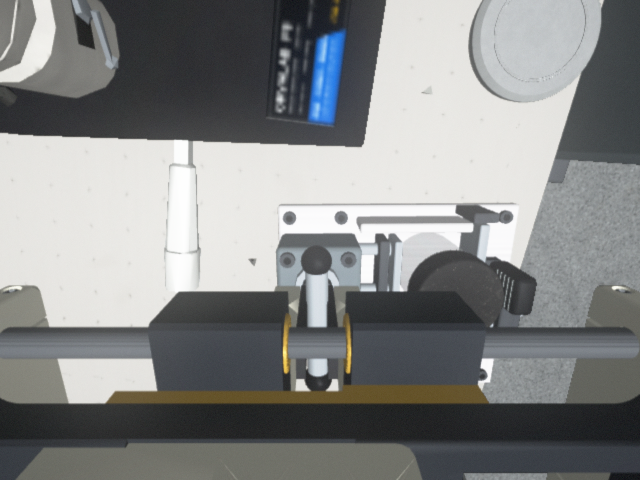

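{"name": "apply_moves", "arguments": {"moves": [[0,0,0,0,0,0],[0,0,0,0,0,0],[0,0,0,0,0,0],[0,0,-0.15,0,0,0],[0,0,-0.4,0,0,0],[0,0,-0.6,0,0,0],[-0.3,-0.2,-0.6,0,0,0],[-0.5,-0.3,-0.6,0,0,0],[-0.5,-0.3,-0.6,0,0,0],[-0.5,-0.3,-0.6,0,0,0]], "hand": 0.3}}

```text
time_s: 18.1
tcp_pos: [0.5421, 0.3377, 0.192]
eef_rot: [179.9, -0.2, -83.0]
contact_force: [0.1, -0.1, 0.3]
gripper_width: 0.0304
```

```bash
python3 - <<'E'
from h import *
import pickle
i=imaging.camera_info("wrist"); p,d=imaging.capture("wrist"); cv2.imwrite("pics/w17.png",p);pickle.dump(i,open("pics/w17.pkl","wb"))
s=status.get_state()
print(s['tcp_pos'],cr(s['tcp_pos']),s['eef_rot'],s['gripper_width'],s['contact_force'],s['moment'])
t,_=imaging.capture("scene"); cv2.imwrite("pics/s17.png",cv2.resize(t[225:335,135:245],None,fx=5.5,fy=5.5,interpolation=cv2.INTER_CUBIC))
E
```

```text
[0.54205618 0.33732071 0.19243041] [130.   97.9] [ 1.79907039e+02 -1.70595356e-01 -8.30209761e+01] 0.030697577085162478 [-1.11634719  0.45365549  0.93507845] [ 0.04114196 -0.0251077   0.02709212]
```

View pics/w17.png

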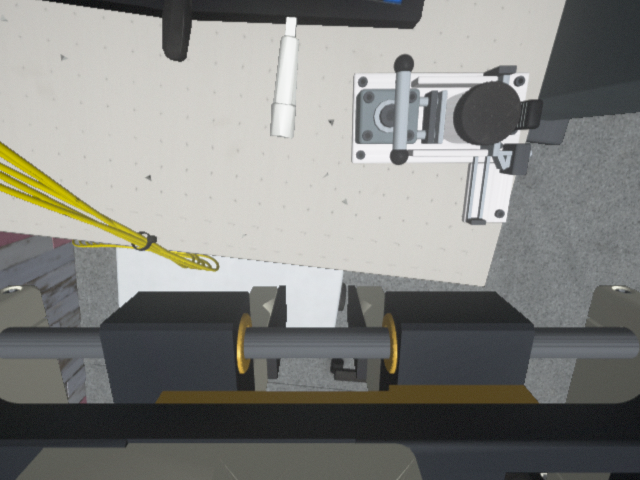

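View pics/s17.png

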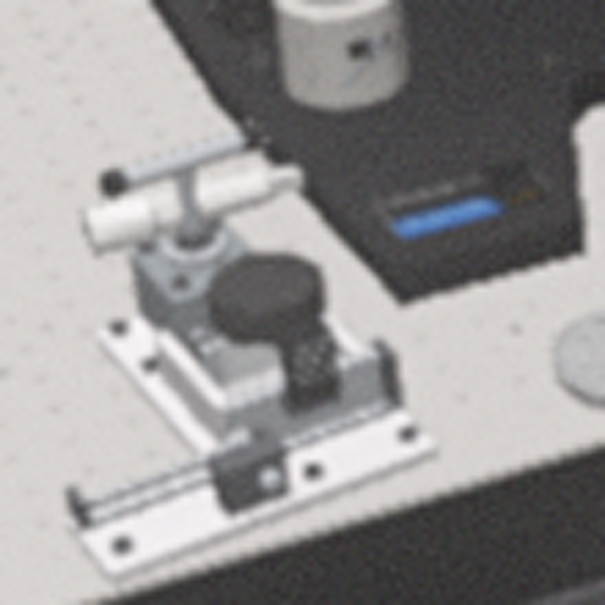

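```bash
python3 - <<'E'
from h import *
import pickle
i=pickle.load(open("pics/w17.pkl","rb"))
a=onz(i,403.5,63,.09);b=onz(i,400,157,.09);v=a-b;y=np.degrees(np.arctan2(v[1],v[0])); print("bar yaw",y,"tee",np.radians(7.35-y),cr((a+b)/2))
p=cv2.imread("pics/w17.png"); cv2.imwrite("pics/w17c.png",cv2.resize(p[45:235,345:555],None,fx=3.8,fy=3.1,interpolation=cv2.INTER_CUBIC))
t,_=imaging.capture("top"); cv2.imwrite("pics/t17.png",t[190:300,100:540])
E
```

```text
bar yaw -81.13527443684174 tee 1.5443593784536596 [70.5 -0. ]
```

View pics/w17c.png

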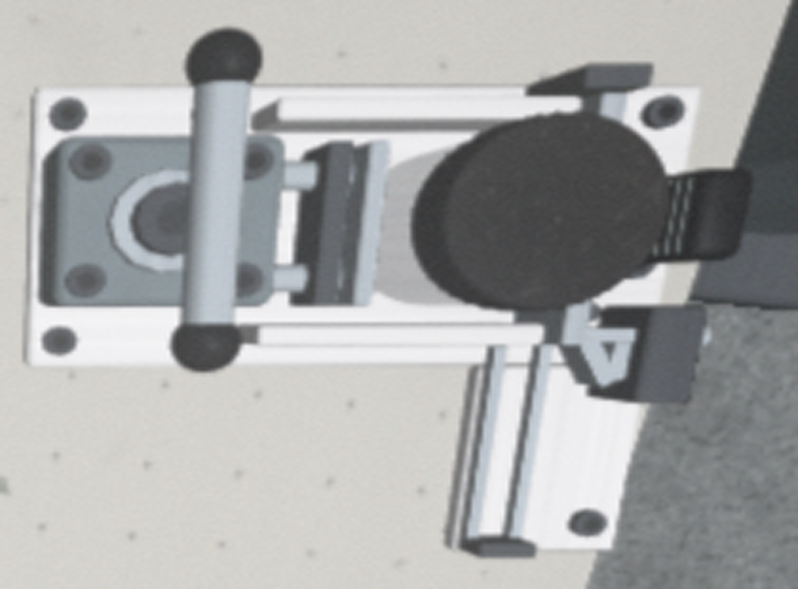

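View pics/t17.png

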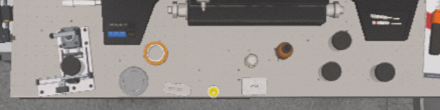

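```bash
python3 -c "
from plant import r
print(r.close_job())"
```

```text
the job is handed in; nothing more can be done
None
```

The can is clamped in the cradle and the job is handed in, at about 18 s on the robot's clock.

- **Can:** I picked the leftmost look-alike and stood it upright in the bay. It needed about 3 mm of correction, because the cameras disagreed by 2–5 mm along x.
- **Gate:** I pushed it to its stop. The push reached about 30 N in the pushing direction, with some side force, and nothing moved further. The wrist picture showed the catch plunger out behind the gate's pin.
- **T-handle:** I turned it clockwise to about 1.55 rad. Two readings disagreed slightly: 1.58 from the tool angle and 1.54 from the final picture. The measured torque rose steadily over the turn, by about 0.22 N m. The jaw is against the can with its springs compressed.
- **At the end:** the gripper had let go and was clear of everything, and the other things on the table looked unmoved in the top picture. I couldn't measure the clamping force directly.

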